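# Lock the LED insert of a shelf light and snap its cover on

## Task

The little cabinet light on this bookcase shelf still has to be closed up: grip its round LED insert and turn it clockwise (seen from above) until it clicks past its detent and stops. Then take the loose opal cover, set it over the light and press it straight down until it snaps fully home all round, and keep pressing: finish while you are still pushing the cover down with a firm thumb's push, so that its seal beds in. Leave the tin, rule, pencil and sanding block where they lie.

Things in the scene. Friction and masses are not known exactly. Their poses are not given: they have to be found in the camera images.
- board: pine bookcase shelf, 240 x 440 x 18 mm, lying underside up on the bench; it does not move. Origin: centre of its underside, x across it (240), y along it (440). The cabinet light is screwed to the centre of its top face
- lamp: the cabinet light's base: a flat black round plate, 74 mm across, 9 mm thick, fixed on the board. Origin: centre of its underside, 18 mm above the bench; axes as the board's. On it stands a grey tapered collar that centres the cover (56 mm at the foot, 50 mm at the top, 7.5 mm high), with four steel spring catches at 45, 135, 225 and 315 degrees, their tops 12 mm above the seal
- lamp_seat (a point): centre of the seal's top face, on the light's axis, 28 mm above the bench: the centre of the cover's underside comes to lie here when home. The cover meets the catches 9 to 10 mm before it is home; pressing it past them takes about 12 N over the next 2 to 3 mm (more if off centre), then the push suddenly drops and it jumps down onto the seal. Pulling it off takes as much
- seal: hard black rubber seal ring let into the base plate, 67 mm across, its top 1 mm above the plate and 28 mm above the bench: what the cover's skirt is pushed down onto. Fixed; origin: centre of its underside, 1.5 mm below lamp_seat
- insert (a joint): angle of the LED insert about the light's vertical axis, rad: grows CLOCKWISE seen from above, 0 = open stop, 1.2 = locked stop. Starts at 0 to 0.45; light (0.03 N m) up to 0.8, where it meets the detent (0.3 N m at most), springs over at about 1.0 and runs to 1.2 by itself. It turns in place, stays where it is left; locked, its red mark faces the green mark on the plate, on the light's -x side
- insert_top (a point): centre of the LED insert's top face, on the light's axis, 57 mm above the bench. The insert is a white round body with a ribbed rim and a yellow LED face, 40 mm across, 29 mm high above the seal. Grip its rim from above, any way round, fingertips 14 to 16 mm above the seal: clear of the spring catches, with some 14 mm of rim between the pads
- cover: the loose cover, about 60 g, round: white opal cap 52 mm across, closed on top, on an aluminium skirt 66 mm across and 15 mm high; 34 mm high in all, hollow and open below (48 mm clear in the cap, 57 mm at the bead in the lower edge). Origin: centre of its underside, z up. At first it lies open side down on the board, 120 to 157 mm from the light, towards the board's +y or -y end
- cover_top (a point): centre of the cover's flat top, 34 mm above its underside. Grip the cover across the 52 mm cap, fingertips some 3 mm above the top of the skirt; it may go on any way round, and be pushed down while held or from above with shut fingers. It slips in a light grip
- wax_tin: bystander: dark blue round tin, lid included,, 64 mm across, 39 mm high, on the board on the other side of the light. Origin: centre of its underside
- folding_rule: bystander: folded yellow and white rule, 235 x 16 x 16 mm, lying on the board along its far long edge (its axis about 100 mm from the light's). Origin: centre of its underside, x along it
- pencil: bystander: red carpenter's pencil, 173 x 12 x 9 mm, on the bench beyond the board. Origin: near the middle of its underside, x along it
- sanding_block: bystander: cork sanding block, 115 x 64 x 35 mm, on the bench beyond the board. Origin: centre of its underside

How it is judged:
By the outcome, as a careful person would: the job done as asked, in the order asked, and still so for the second after the job is handed in, while the arm keeps its last pose, push and grip.
It also fails if it takes over 46 s, if anything falls off the work surface, if the arm or the gripper's body presses on something with over 40 N, if the wrist force passes 120 N, or if a joint passes its speed limit or range.

## Robot

A 6-joint arm with a two-finger parallel gripper is mounted at the origin on the work surface. World frame = base frame: x ahead of the robot, y to its left, z up, the work surface at z = 0. Lengths are in m, angles in degrees, forces in N, time in s.
With the tool pointing down it reaches from about 0.35 to 0.875 m from the base axis. Payload 4.2 kg.
Tool frame: the origin (TCP) lies between the finger pads; the fingertips stand 8 mm ahead of it and the grasp point (between the pads) lies 11 mm behind it; x points along the fingers, y is the direction in which the jaws open and shut, and the axes are right-handed (so a half turn about x gives the same grasp; the last joint's range is limited). The gripper opens to 87 mm and grips with 3 to 60 N. Pads are 19 mm wide; open, the fingers measure 117 mm over their backs; the gripper's body (75 mm by 190 mm) begins 51 mm behind the grasp point.
Start: joints at [-58.751, 22.042, 0.453, 0, -68.411, -14.817], TCP at [0.177, -0.599, 0.231] pointing down, gripper open.
Joint ranges: [-179.83, 179.83], [-69.29, 118.12], [-61.27, 80.66], [-181.25, 117.63], [-171.15, -9.14], [-177.46, 177.46]. Speed limits (degrees/s): [159.86, 159.86, 180, 180, 180, 180].

## Interface

Orientations are given as a 3x3 rotation matrix whose columns are the frame's x, y, z axes.
In Python, from station import r gives the robot as it stands. The module is installed in compiled form; this text tells all that it offers.
- The arm moves only by the tool move_arm, never from a script. Its argument "increments" is one flat list of numbers, 7 for each row, row after row: the turn, a rotation vector about the tool's x, y, z in degrees, then the shift along the tool's x, y, z in m, then the finger opening in m, from 0 to 0.087. A call has 1 to 12 rows; each row is the pose to reach, as a shift and turn from the pose commanded when the call began, along the tool's axes at that moment; what a row does not reach only later rows make up. A row lasts 1/12 s, in which the tool goes at most 41.7 mm and 7.16 degrees, less where a joint would pass 70% of its speed; a pose out of reach is approached as far as the arm can. A call with a gripper value outside its range is refused whole. The fingers move at their own pace and stop on an object; the grip force is fixed at half the most. Time passes only in rows, so rows that repeat a pose let the fingers close. It gives the time, the measured TCP pose, the force and the opening at its end, in the units of the state.
- r.sense(): the state, without advancing time (a new reading comes with each control period).
- r.capture(name): name is "scene" or "top" or "wrist"; returns the picture (420x560x3 uint8, red, green, blue); there is no depth.
- r.calibration(name): a dict with "fx", "fy", "cx", "cy" (pixels), "rvec" (rotation vector, rad) and "tvec" (3), from world to camera coordinates, as OpenCV has them; the wrist camera has in their place "tool_from_camera" (4x4, takes a point from camera to tool coordinates, whose origin is the TCP and whose axes are the tool frame's). Camera axes: x right, y down, z forward; pixel columns grow to the right and rows downward; lengths in m; the calibration is good to about 2 mm. A picture is of the moment at which its call begins: read the wrist's pose just before it. calibration takes no time and is no camera call.
- r.finish_job(): hands the job in, once; it reports no verdict.
The state is a dict: "time_s": time; "joints": joint angles; "joint_velocities": joint speeds; "effort": joint torques, N m; "tcp_pos": TCP position; "ee_rot": TCP orientation; "wrist_force": force on the tool from outside, world axes, zero at the start; "moment": the same for the moment, N m; "gripper_width": opening from 0.0 (shut) to 1.0 (fully open).
Only numpy, scipy, OpenCV 4.12 (cv2) and the standard library are available. Lean on these libraries where they do the work, as an engineer would, in place of code of your own. Each camera call takes 0.05 s, during which the arm holds its last target.

## Working session

There is one attempt and no reset: what is moved stays moved. The work goes in short steps, Python scripts to look and compute and a tool call to move; the robot and the scene stay as the last step left them, time stands still between calls to the robot, and variables do not carry over. Pictures are saved under pics/ and viewed, and the job is handed in when it is done.

Besides the shell and the picture viewer there is one more tool, called as a command line: name --argument value ..., lists and objects as JSON in quotes. move_arm: Moves the arm, as the interface text tells. Its arguments: {"type":"object","properties":{"increments":{"type":"array","items":{"type":"number"}}},"required":["increments"]}

```bash
mkdir -p pics
python3 - <<'E'
from station import r
import cv2,numpy as np
s=r.sense();print({k:np.round(v,4).tolist() for k,v in s.items()})
for n in ["scene","top","wrist"]:
    cv2.imwrite(f"pics/{n}0.png",r.capture(n)[:,:,::-1]); print(n,r.calibration(n))
E
```

```text
{'time_s': 0.0, 'joints': [-58.7518, 22.0908, 0.3792, -0.028, -68.4114, -14.8186], 'joint_velocities': [-0.074, -0.0074, 0.0048, 0.0335, -0.0334, -0.0251], 'effort': [0.0007, -39.0668, 18.7405, 4.2197, 0.0109, -0.0002], 'tcp_pos': [0.1766, -0.5989, 0.2295], 'ee_rot': [[-0.0007, -0.2827, 0.9592], [0.0021, 0.9592, 0.2827], [-1.0, 0.0022, -0.0001]], 'wrist_force': [-0.2247, 0.2026, -0.0133], 'moment': [0.011, -0.0078, 0.0023], 'gripper_width': 1.0009}
scene {'fx': 505.96090571424804, 'fy': 505.96090571424804, 'cx': 283.23514287867874, 'cy': 215.45393256579501, 'rvec': array([ 1.41603967,  1.96439954, -0.9892981 ]), 'tvec': array([ 0.19995476, -0.30894518,  1.3583711 ])}
top {'fx': 534.0339737863902, 'fy': 534.0339737863902, 'cx': 284.69081664736996, 'cy': 220.46367236120307, 'rvec': array([ 2.16791458, -2.164053  ,  0.1365709 ]), 'tvec': array([0.00191031, 0.61695452, 0.99940667])}
wrist {'fx': 296.68709085538444, 'fy': 296.68709085538444, 'cx': 284.6376219854967, 'cy': 215.41635306545842, 'tool_from_camera': array([[ 7.79477318e-04, -3.03214411e-01,  9.52922039e-01,
        -1.54875849e-01],
       [ 9.99998087e-01,  1.94584566e-03, -1.98827789e-04,
        -8.50112737e-04],
       [-1.79395176e-03,  9.52920372e-01,  3.03215348e-01,
        -8.31294431e-02],
       [ 0.00000000e+00,  0.00000000e+00,  0.00000000e+00,
         1.00000000e+00]])}
```

View pics/scene0.png

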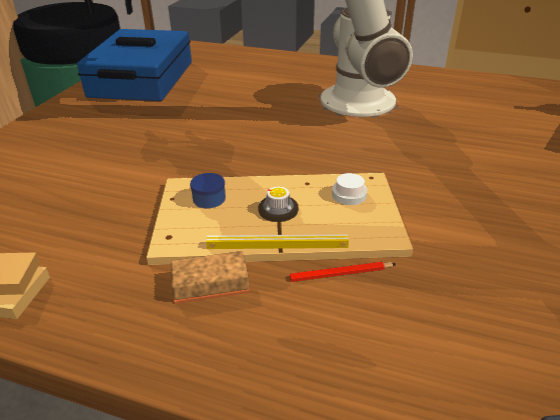

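View pics/top0.png

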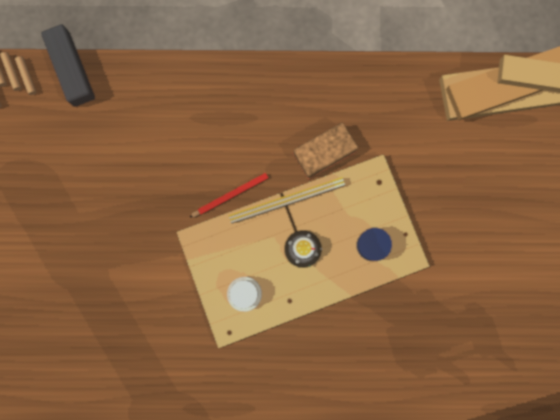

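View pics/wrist0.png

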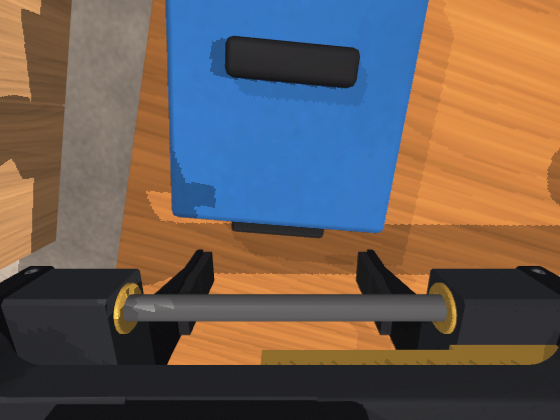

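Run:
```python
import cv2,numpy as np
t=cv2.imread('pics/top0.png');s=cv2.imread('pics/scene0.png')
a=cv2.resize(t[210:330,210:410],None,fx=4,fy=4,interpolation=2);cv2.imwrite('pics/topc.png',a)
b=cv2.resize(s[160:260,180:380],None,fx=4,fy=4,interpolation=2);cv2.imwrite('pics/scenec.png',b)
```

```text
(no output)
```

View pics/topc.png

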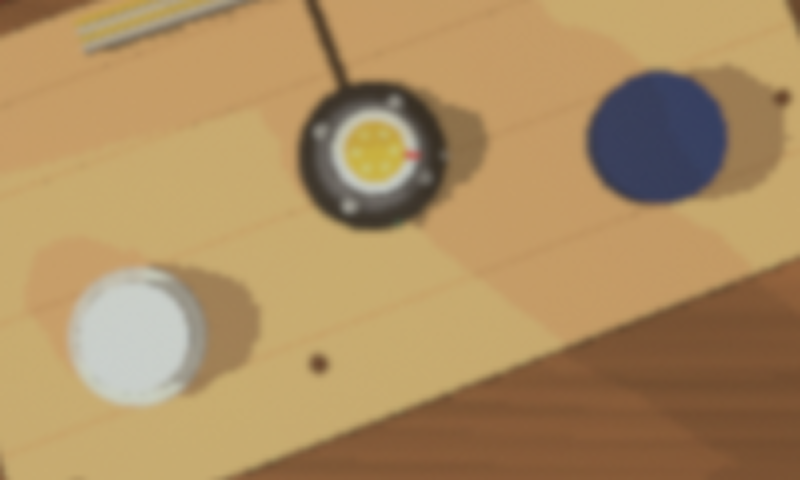

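View pics/scenec.png

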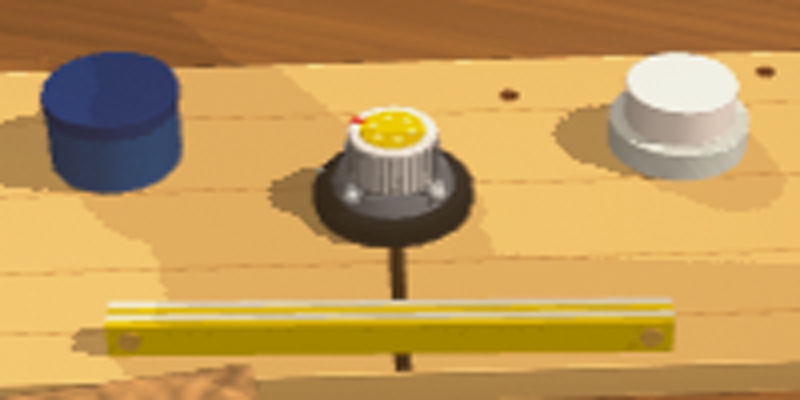

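```bash
cat > h.py <<'E'
import cv2,numpy as np
from station import r
def P(n):
    c=r.calibration(n);K=np.array([[c['fx'],0,c['cx']],[0,c['fy'],c['cy']],[0,0,1]])
    return K@np.c_[cv2.Rodrigues(c['rvec'])[0],c['tvec']]
def Pw(s):
    c=r.calibration('wrist');K=np.array([[c['fx'],0,c['cx']],[0,c['fy'],c['cy']],[0,0,1]])
    T=np.eye(4);T[:3,:3]=s['ee_rot'];T[:3,3]=s['tcp_pos']
    return K@np.linalg.inv(T@c['tool_from_camera'])[:3]
def tri(Ps,uv):
    A=[]
    for p,(u,v) in zip(Ps,uv): A+= [u*p[2]-p[0],v*p[2]-p[1]]
    A=np.array(A);x=np.linalg.lstsq(A[:,:3],-A[:,3],rcond=None)[0]
    for p,uvi in zip(Ps,uv):
        q=p@np.r_[x,1];print('  res',np.round(q[:2]/q[2]-uvi,1))
    return x
def onz(p,uv,z):
    u,v=uv;A=np.array([u*p[2]-p[0],v*p[2]-p[1]]);return np.linalg.solve(A[:,:2],-A[:,3]-A[:,2]*z)
E
python3 - <<'E'
from h import *
t,s=P('top'),P('scene')
print('ins',tri([t,s],[(303.4,247.4),(277.9,192.1)]))
print('cov',tri([t,s],[(242.4,293.4),(350.1,180.4)]))
print('ins z57',onz(t,(303.4,247.4),.057),onz(s,(277.9,192.1),.057))
print('cov z52',onz(t,(242.4,293.4),.052),onz(s,(350.1,180.4),.052))
print('red',onz(t,(210+412.5/4-.5,210+155.5/4-.5),.056))
for c in [(178,234),(385,156),(428,265),(219,347)]: print('cor',onz(t,c,.018))
E
```

```text
res [-0.1  0. ]
  res [-0.2 -0. ]
ins [ 0.56316542 -0.03183485  0.05857473]
  res [ 0.3 -0.1]
  res [0.3 0. ]
cov [0.47719182 0.08176487 0.05350998]
ins z57 [ 0.56335571 -0.03218187] [ 0.5609054  -0.03229395]
cov z52 [0.47705653 0.08237703] [0.47503389 0.08081026]
red [ 0.56160958 -0.04966527]
cor [0.59180009 0.21222439]
cor [ 0.74960399 -0.19807042]
cor [ 0.53188558 -0.27795155]
cor [0.37452054 0.12847936]
```

move_arm --increments '[0, 0, 0, 0.0, 0.435, 0.531, 0.08, 0, 0, 0, 0.0, 0.435, 0.531, 0.08, 0, 0, 0, 0.0, 0.435, 0.531, 0.08, 0, 0, 0, 0.0, 0.435, 0.531, 0.08, 0, 0, 0, 0.0, 0.435, 0.531, 0.08, 0, 0, 0, 0.0, 0.435, 0.531, 0.08, 0, 0, 0, 0.0, 0.435, 0.531, 0.08, 0, 0, 0, 0.0, 0.435, 0.531, 0.08, 0, 0, 0, 0.0, 0.435, 0.531, 0.08, 0, 0, 0, 0.0, 0.435, 0.531, 0.08, 0, 0, 0, 0.0, 0.435, 0.531, 0.08, 0, 0, 0, 0.0, 0.435, 0.531, 0.08]'

```text
time_s: 1.15
tcp_pos: [0.4587, -0.1841, 0.2306]
ee_rot: [[0.0, -0.283, 0.959], [0.0, 0.959, 0.283], [-1.0, 0.0, 0.0]]
wrist_force: [0.4, -0.0, 0.0]
gripper_width: 0.918
```

move_arm --increments '[0, 0, 0, 0.02, 0.058, 0.072, 0.07, 0, 0, 0, 0.065, 0.116, 0.143, 0.07, 0, 0, 0, 0.065, 0.116, 0.143, 0.07, 0, 0, 0, 0.065, 0.116, 0.143, 0.07, 0, 0, 0, 0.065, 0.116, 0.143, 0.07, 0, 0, 0, 0.065, 0.116, 0.143, 0.07, 0, 0, 0, 0.065, 0.116, 0.143, 0.07]'

```text
time_s: 1.73
tcp_pos: [0.5624, -0.0332, 0.1641]
ee_rot: [[-0.003, -0.285, 0.958], [-0.001, 0.958, 0.285], [-1.0, 0.0, -0.003]]
wrist_force: [-0.2, -0.8, -0.5]
gripper_width: 0.8
```

Run:
```python
from h import *
s=r.sense();print(s['time_s'],s['tcp_pos'],s['joints'],s['ee_rot'])
im=r.capture('wrist')[:,:,::-1];cv2.imwrite('pics/w1.png',im)
print(s['tcp_pos'],[ (Pw(s)@[.563,-.032,.057,1])])
q=Pw(s)@[.563,-.032,.057,1];print(q/q[2])
```

```text
1.7333 [ 0.56242452 -0.03318641  0.1640689 ] [ 1.30964185e+01  1.94486852e+01 -1.37116379e+01 -8.41057744e-03
 -5.70140844e+01 -8.65255321e+01] [[-2.99270043e-03 -2.85124139e-01  9.58485925e-01]
 [-5.69807883e-04  9.58490548e-01  2.85123735e-01]
 [-9.99995360e-01  3.07137088e-04 -3.03094106e-03]]
[ 0.56242452 -0.03318641  0.1640689 ] [array([78.87542816, 59.56205317,  0.27518404])]
[286.62791701 216.4444318    1.        ]
```

View pics/w1.png

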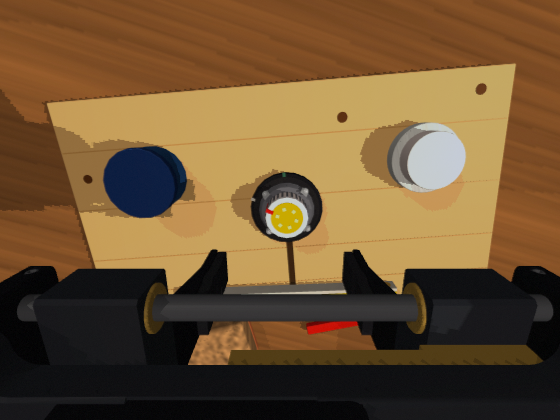

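Run:
```python
import cv2
a=cv2.imread('pics/w1.png')
cv2.imwrite('pics/w1a.png',cv2.resize(a[165:250,240:335],None,fx=6,fy=6,interpolation=2))
cv2.imwrite('pics/w1b.png',cv2.resize(a[110:205,375:480],None,fx=6,fy=6,interpolation=2))
```

```text
(no output)
```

View pics/w1a.png

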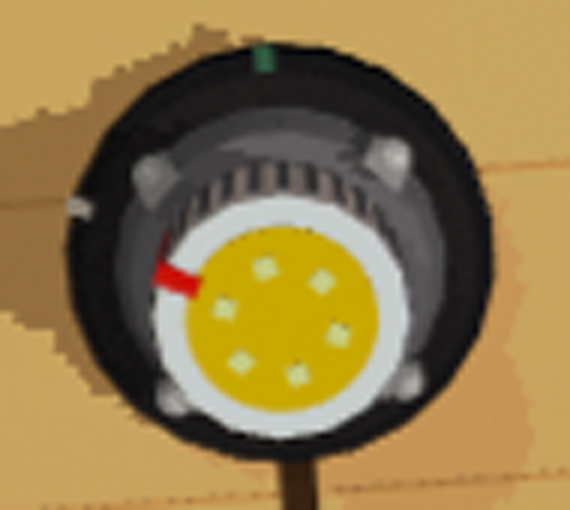

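View pics/w1b.png

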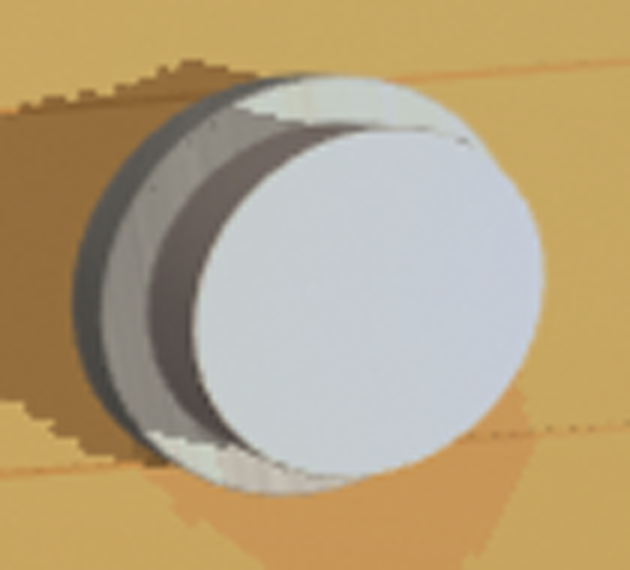

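Run:
```python
from h import *
s=r.sense();w=Pw(s);t,sc=P('top'),P('scene')
print('ins w z57',onz(w,(286.5,217.6),.057)); print('cov w z52',onz(w,(436.1,159.9),.052))
print('ins 3',tri([t,sc,w],[(303.4,247.4),(277.9,192.1),(286.5,217.6)]))
print('cov 3',tri([t,sc,w],[(242.4,293.4),(350.1,180.4),(436.1,159.9)]))
print('red',onz(w,(240+168/6-.5,165+277/6-.5),.057),'green',onz(w,(240+264/6-.5,165+58/6-.5),.027))
# tool coords of target
R=s['ee_rot'];print(s['time_s'],s['tcp_pos'],'d tool',R.T@(np.array([.5622,-.0322,.051])-s['tcp_pos']))
```

```text
ins w z57 [ 0.56434314 -0.03257776]
cov w z52 [0.47573598 0.08049272]
  res [-0.1 -0. ]
  res [-0.3 -0. ]
  res [ 1.  -0.3]
ins 3 [ 0.56328601 -0.03194997  0.05864534]
  res [0.4 0.2]
  res [0.2 0.1]
  res [1.1 1.6]
cov 3 [0.47675402 0.08153002 0.0529214 ]
red [ 0.56290701 -0.05135488] green [ 0.53108803 -0.04549421]
1.7833 [ 0.56224174 -0.03407946  0.16492104] d tool [0.11392028 0.00180094 0.00068182]
```

move_arm --increments '[-6, 0, 0, 0.02, 0, 0, 0.065, -12, 0, 0, 0.04, 0, 0, 0.065, -18, 0, 0, 0.06, 0, 0, 0.065, -24, 0, 0, 0.08, 0, 0, 0.065, -30, 0, 0, 0.09, 0, 0, 0.065, -30, 0, 0, 0.09, 0, 0, 0.065, -30, 0, 0, 0.09, 0, 0, 0.065, -30, 0, 0, 0.09, 0, 0, 0.065]'

```text
time_s: 2.45
tcp_pos: [0.5632, -0.035, 0.077]
ee_rot: [[0.002, -0.723, 0.691], [0.0, 0.691, 0.723], [-1.0, -0.002, 0.002]]
wrist_force: [0.1, 0.3, 0.5]
gripper_width: 0.747
```

Run:
```python
from h import *
s=r.sense();print(s['tcp_pos'],s['wrist_force'],s['joints'][5])
cv2.imwrite('pics/w2.png',r.capture('wrist')[:,:,::-1])
s=r.sense();print(s['tcp_pos'],s['ee_rot'])
```

```text
[ 0.56317633 -0.03498806  0.07699298] [0.0543024  0.28130756 0.50392221] -56.66313059274063
[ 0.56330531 -0.03476498  0.07711453] [[ 2.85754767e-03 -7.23004339e-01  6.90837579e-01]
 [ 3.89868280e-04  6.90841152e-01  7.23006466e-01]
 [-9.99995841e-01 -1.79668979e-03  2.25598799e-03]]
```

View pics/w2.png

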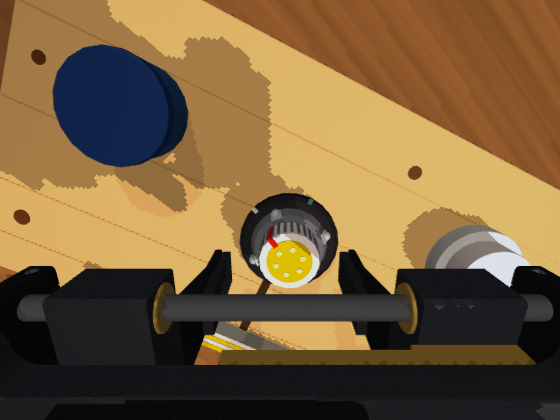

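Run:
```python
from h import *
a=cv2.imread('pics/w2.png');cv2.imwrite('pics/w2a.png',cv2.resize(a[185:300,200:370],None,fx=4,fy=4,interpolation=2))
s=r.sense();print(onz(Pw(s),(290,262),.057))
```

```text
[ 0.56417577 -0.0302715 ]
```

View pics/w2a.png

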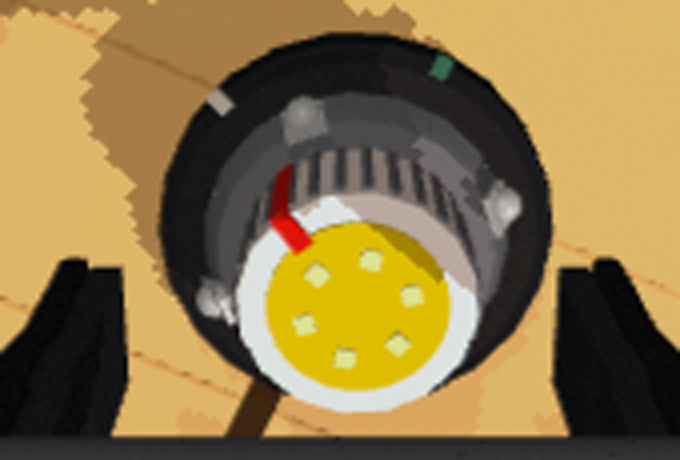

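move_arm --increments '[0, 0, 0, 0.01, 0.002, 0.0025, 0.062, 0, 0, 0, 0.02, 0.002, 0.0025, 0.062, 0, 0, 0, 0.026, 0.002, 0.0025, 0.06, 0, 0, 0, 0.026, 0.002, 0.0025, 0.06, 0, 0, 0, 0.026, 0.002, 0.0025, 0.06]'

```text
time_s: 2.92
tcp_pos: [0.5623, -0.0313, 0.0487]
ee_rot: [[-0.002, -0.725, 0.689], [-0.0, 0.689, 0.725], [-1.0, 0.001, -0.002]]
wrist_force: [-0.2, -0.5, -0.0]
gripper_width: 0.693
```

move_arm --increments '[0, 0, 0, 0.0, 0.0, 0.0, 0.055, 0, 0, 0, 0.0, 0.0, 0.0, 0.05]'

```text
time_s: 3.08
tcp_pos: [0.5631, -0.0312, 0.0498]
ee_rot: [[0.001, -0.725, 0.689], [-0.0, 0.689, 0.725], [-1.0, -0.0, 0.0]]
wrist_force: [0.3, 0.8, 0.4]
gripper_width: 0.626
```

Run:
```python
from h import *
s=r.sense();print(s['tcp_pos'],s['wrist_force'],s['moment'],s['gripper_width']*.087)
a=r.capture('wrist')[:,:,::-1];cv2.imwrite('pics/w3.png',a);cv2.imwrite('pics/w3a.png',cv2.resize(a[185:300,200:370],None,fx=4,fy=4,interpolation=2))
cv2.imwrite('pics/s3.png',r.capture('scene')[120:270,180:380,::-1].repeat(4,0).repeat(4,1))
```

```text
[ 0.56309    -0.03117722  0.04978272] [0.34419981 0.81983415 0.36225941] [0.02351858 0.01617751 0.01953674] 0.05442141800132025
```

View pics/w3a.png

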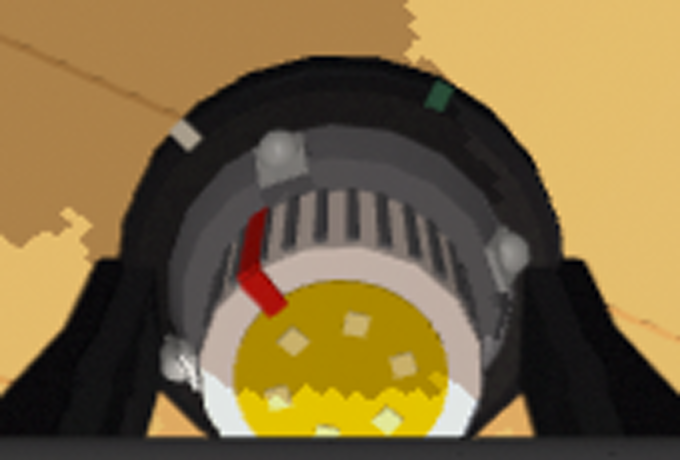

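View pics/s3.png

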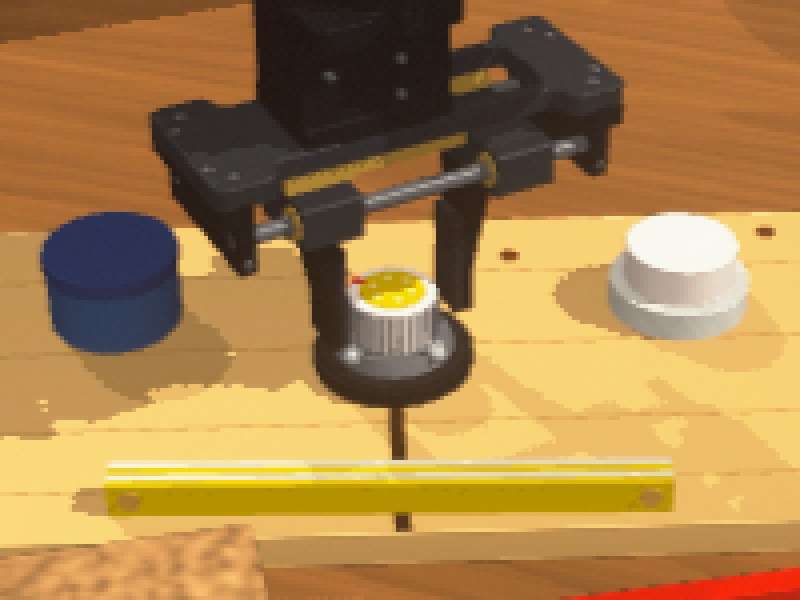

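move_arm --increments '[0, 0, 0, -0.001, 0.0, 0.0, 0.03, 0, 0, 0, -0.001, 0.0, 0.0, 0.03, 0, 0, 0, -0.001, 0.0, 0.0, 0.03, 0, 0, 0, -0.001, 0.0, 0.0, 0.03, 0, 0, 0, -0.001, 0.0, 0.0, 0.03, 0, 0, 0, -0.001, 0.0, 0.0, 0.03]'

```text
time_s: 3.68
tcp_pos: [0.563, -0.0312, 0.0508]
ee_rot: [[0.001, -0.725, 0.689], [0.0, 0.689, 0.725], [-1.0, -0.0, 0.0]]
wrist_force: [-0.2, 0.6, 3.0]
gripper_width: 0.45
```

Run:
```python
from h import *
s=r.sense();print(s['tcp_pos'],s['wrist_force'],s['moment'],s['gripper_width']*87, 'f tool',s['ee_rot'].T@s['wrist_force'])
```

```text
[ 0.56300512 -0.03121222  0.05084405] [-0.23826353  0.64431086  2.98151324] [ 0.00623754  0.05281397 -0.04715887] 39.15074120796916 f tool [-2.98163842  0.615528    0.30378415]
```

move_arm --increments '[5, 0, 0, 0, 0.0, 0.0, 0.03, 10, 0, 0, 0, 0.0, 0.0, 0.03, 15, 0, 0, 0, 0.0, 0.0, 0.03, 20, 0, 0, 0, 0.0, 0.0, 0.03, 25, 0, 0, 0, 0.0, 0.0, 0.03, 30, 0, 0, 0, 0.0, 0.0, 0.03, 35, 0, 0, 0, 0.0, 0.0, 0.03, 40, 0, 0, 0, 0.0, 0.0, 0.03, 40, 0, 0, 0, 0.0, 0.0, 0.03]'

```text
time_s: 4.43
tcp_pos: [0.5629, -0.031, 0.0509]
ee_rot: [[0.0, -0.111, 0.994], [0.0, 0.994, 0.111], [-1.0, 0.0, 0.0]]
wrist_force: [-0.8, 1.9, 2.5]
gripper_width: 0.449
```

Run:
```python
from h import *
s=r.sense();print(s['tcp_pos'],s['wrist_force'],s['moment'],s['gripper_width']*87, 'f tool',s['ee_rot'].T@s['wrist_force'],s['joints'])
a=r.capture('wrist')[:,:,::-1];cv2.imwrite('pics/w4a.png',cv2.resize(a[185:300,200:370],None,fx=4,fy=4,interpolation=2))
```

```text
[ 0.56293356 -0.03101659  0.05086953] [-0.76805151  1.85092998  2.48523512] [ 0.32946936  0.19554151 -0.01062432] 39.08947409244165 f tool [-2.48524128  1.92492803 -0.55719508] [ 1.33095005e+01  2.72246939e+01 -2.07992073e+01 -6.58758963e-03
 -4.19478364e+01 -9.69476182e+01]
```

View pics/w4a.png

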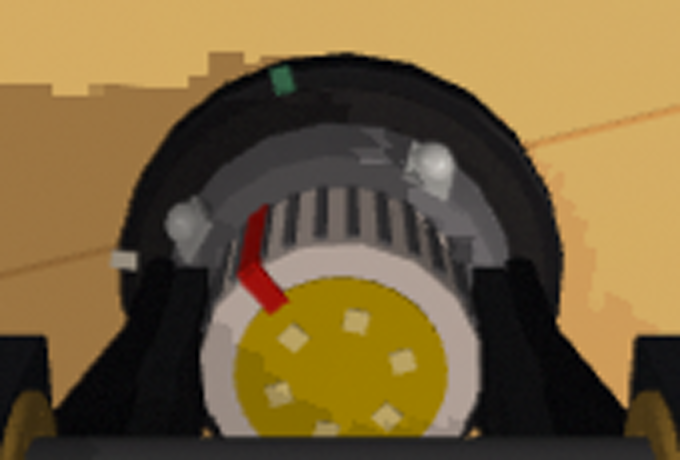

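move_arm --increments '[4, 0, 0, 0, 0.0, 0.0, 0.03, 8, 0, 0, 0, 0.0, 0.0, 0.03, 12, 0, 0, 0, 0.0, 0.0, 0.03, 16, 0, 0, 0, 0.0, 0.0, 0.03, 20, 0, 0, 0, 0.0, 0.0, 0.03, 20, 0, 0, 0, 0.0, 0.0, 0.03]'

```text
time_s: 4.98
tcp_pos: [0.563, -0.0309, 0.0508]
ee_rot: [[0.001, 0.234, 0.972], [0.0, 0.972, -0.234], [-1.0, 0.0, 0.0]]
wrist_force: [-1.0, 1.8, 3.2]
gripper_width: 0.448
```

Run:
```python
from h import *
s=r.sense();print(s['tcp_pos'],s['wrist_force'],s['moment'],s['gripper_width']*87, 'f tool',s['ee_rot'].T@s['wrist_force'],s['joints'])
a=r.capture('wrist')[:,:,::-1];cv2.imwrite('pics/w5a.png',cv2.resize(a[185:300,200:370],None,fx=4,fy=4,interpolation=2))
```

```text
[ 0.56295844 -0.03092151  0.0508418 ] [-1.02455305  1.81312938  3.19129191] [ 0.60518547  0.24681091 -0.06332918] 38.99446891012909 f tool [-3.19121702  1.52488818 -1.41857009] [ 1.33147542e+01  2.72276071e+01 -2.07952103e+01 -1.72746449e-02
 -4.19446710e+01 -1.16816370e+02]
```

View pics/w5a.png

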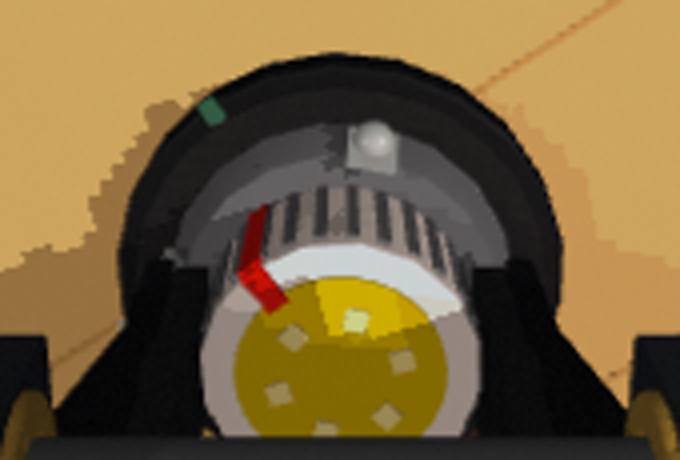

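move_arm --increments '[2, 0, 0, 0, 0.0, 0.0, 0.03, 4, 0, 0, 0, 0.0, 0.0, 0.03, 4, 0, 0, 0, 0.0, 0.0, 0.03]'

```text
time_s: 5.28
tcp_pos: [0.563, -0.0309, 0.0508]
ee_rot: [[0.0, 0.299, 0.954], [0.0, 0.954, -0.299], [-1.0, 0.0, 0.0]]
wrist_force: [-1.2, 2.1, 4.6]
gripper_width: 0.452
```

Run:
```python
from h import *
s=r.sense();print(s['time_s'],s['tcp_pos'],s['wrist_force'],s['moment'],s['joints'])
a=r.capture('wrist')[:,:,::-1];cv2.imwrite('pics/w6a.png',cv2.resize(a[185:300,200:370],None,fx=4,fy=4,interpolation=2))
```

```text
5.2833 [ 0.56296777 -0.03091425  0.05080668] [-1.20154181  2.06589897  4.56474842] [0.81476145 0.34495653 0.17434766] [ 1.33214917e+01  2.72324003e+01 -2.07995372e+01 -4.27452366e-04
 -4.19422827e+01 -1.20695244e+02]
```

View pics/w6a.png

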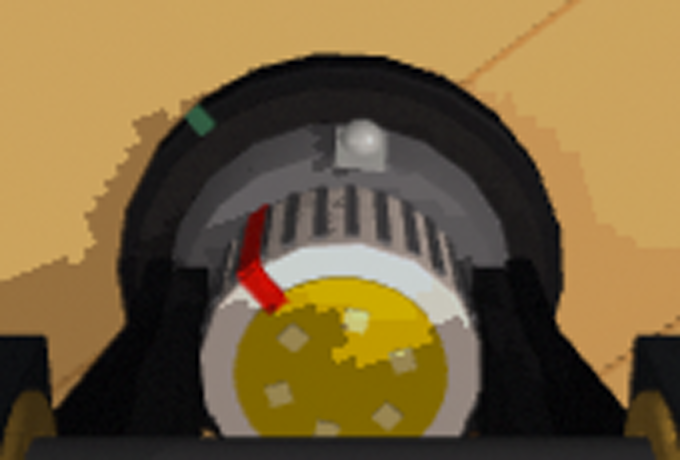

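move_arm --increments '[0, 0, 0, 0, 0.0, 0.0, 0.06, 0, 0, 0, 0, 0.0, 0.0, 0.06, 0, 0, 0, 0, 0.0, 0.0, 0.06, 0, 0, 0, 0, 0.0, 0.0, 0.06, 0, 0, 0, -0.03, 0.0, 0.0, 0.07, 0, 0, 0, -0.07, 0.0, 0.0, 0.07, 0, 0, 0, -0.11, 0.0, 0.0, 0.07, 0, 0, 0, -0.11, 0.0, 0.0, 0.07, 0, 0, 0, -0.11, 0.0, 0.0, 0.07]'

```text
time_s: 6.08
tcp_pos: [0.5642, -0.0311, 0.1632]
ee_rot: [[0.006, 0.302, 0.953], [0.001, 0.953, -0.302], [-1.0, 0.003, 0.005]]
wrist_force: [0.2, -0.7, -1.1]
gripper_width: 0.8
```

Run:
```python
from h import *
s=r.sense();print(s['time_s'],s['tcp_pos'],s['wrist_force'],s['moment'],s['joints'])
a=r.capture('wrist')[:,:,::-1];cv2.imwrite('pics/w7.png',a)
print(s['ee_rot'])
cv2.imwrite('pics/w7a.png',cv2.resize(a[165:250,240:335],None,fx=6,fy=6,interpolation=2))
```

```text
6.0833 [ 0.56421831 -0.03108246  0.16317415] [ 0.20120289 -0.70824227 -1.09377774] [-0.05892375  0.01896506 -0.00608749] [ 1.32777792e+01  1.94105548e+01 -1.39225116e+01  8.50856109e-03
 -5.63140908e+01 -1.20846102e+02]
[[ 0.00602199  0.3017555   0.95336633]
 [ 0.00129411  0.95338046 -0.30176815]
 [-0.99998103  0.00305101  0.00535075]]
```

View pics/w7.png

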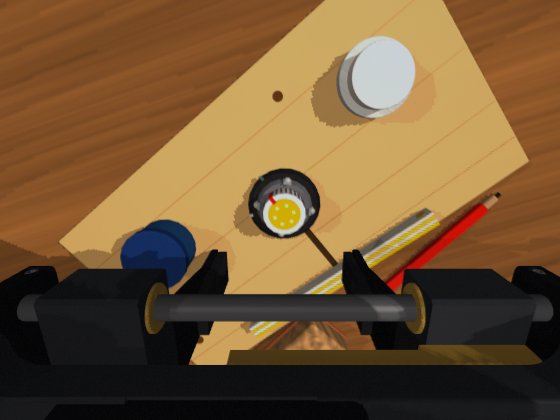

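View pics/w7a.png

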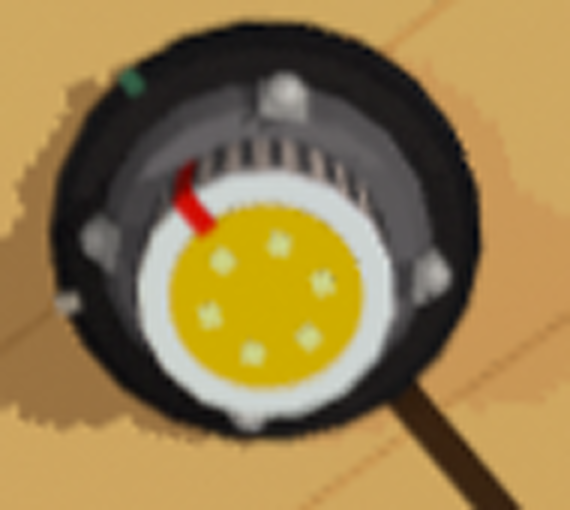

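Run:
```python
from h import *
s=r.sense();w=Pw(s)
f=lambda u,v,z:onz(w,(240+(u+.5)/6-.5,165+(v+.5)/6-.5),z)
c=f(266,294,.057);red=f(192,212,.057);c2=np.array([.5633,-.0318]);g=f(131,82,.027)
an=lambda d:np.degrees(np.arctan2(d[1],d[0]))
print(c,red,g,an(red-c),an(g-c2),an(g-c),an(g-f(266,228,.027)),f(266,228,.027))
```

```text
[ 0.56053406 -0.03151437] [ 0.54489775 -0.03822218] [ 0.52814047 -0.04449797] -156.78117641017275 -160.14266105146388 -158.15870690392657 -155.75515077475583 [ 0.55839042 -0.03087463]
```

move_arm --increments '[-6, 0, 0, 0, 0.02, -0.029, 0.08, -12, 0, 0, 0, 0.04, -0.058, 0.08, -18, 0, 0, 0, 0.06, -0.087, 0.08, -24, 0, 0, 0, 0.082, -0.1167, 0.08, -30, 0, 0, 0, 0.082, -0.1167, 0.08, -30, 0, 0, 0, 0.082, -0.1167, 0.08, -30, 0, 0, 0, 0.082, -0.1167, 0.08, -30, 0, 0, 0, 0.082, -0.1167, 0.08, -30, 0, 0, 0, 0.082, -0.1167, 0.08, -30, 0, 0, 0, 0.082, -0.1167, 0.08]'

```text
time_s: 6.97
tcp_pos: [0.4765, 0.0814, 0.1601]
ee_rot: [[-0.001, -0.213, 0.977], [-0.0, 0.977, 0.213], [-1.0, -0.0, -0.001]]
wrist_force: [-0.3, -0.8, 0.4]
gripper_width: 0.918
```

Run:
```python
from h import *
s=r.sense();print(s['time_s'],s['tcp_pos'],s['joint_velocities'],s['joints'])
a=r.capture('wrist')[:,:,::-1];cv2.imwrite('pics/w8.png',a)
s=r.sense();print(s['tcp_pos'],s['ee_rot'])
cv2.imwrite('pics/w8a.png',cv2.resize(a[160:270,225:345],None,fx=5,fy=5,interpolation=2))
```

```text
6.9667 [0.47652209 0.0813829  0.16006272] [ 0.11773448 -0.22362785 -0.05939594 -0.06126026 -0.12565897  0.33631844] [ 2.89932887e+01  1.22509369e+01 -2.47933598e+01 -2.41171434e-03
 -5.30099728e+01 -1.06714696e+02]
[0.47651779 0.08144665 0.16017485] [[-6.70514666e-04 -2.12927423e-01  9.77067788e-01]
 [-3.41324460e-04  9.77068000e-01  2.12927234e-01]
 [-9.99999717e-01 -1.90726302e-04 -7.27815761e-04]]
```

View pics/w8.png

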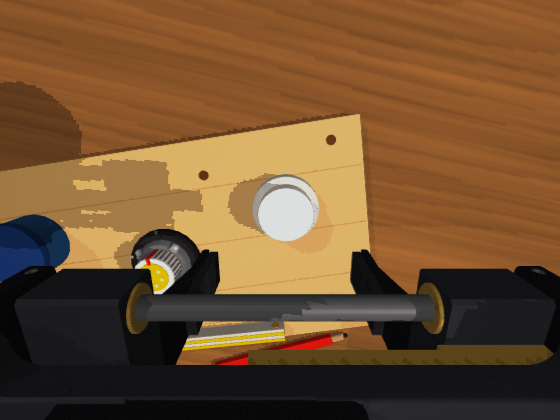

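View pics/w8a.png

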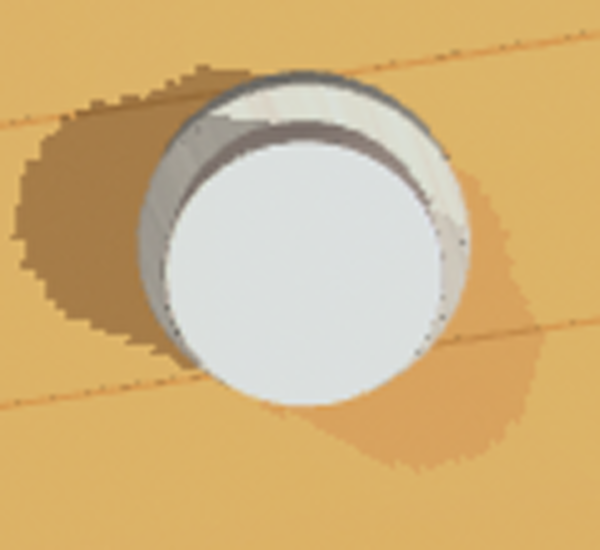

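Run:
```python
from h import *
s=r.sense();w=Pw(s)
print('cov',onz(w,(285.4,214.4),.052))
s1=dict(tcp_pos=np.array([.5623,-.0336,.1645]),ee_rot=np.array([[-.003,-.2851,.9585],[-.0006,.9585,.2851],[-1,.0003,-.003]]))
print(tri([w,Pw(s1)],[(285.4,214.4),(436.1,159.9)]))
s1['tcp_pos']=np.array([.5632,-.0349,.07705]);s1['ee_rot']=np.array([[.0025,-.723,.6908],[.0002,.6908,.723],[-1,-.0017,.002]])
print('ins w2',onz(Pw(s1),(289.1,260.4),.057))
```

```text
cov [0.4761401  0.08119083]
  res [-0.2 -0.4]
  res [0.1 0.4]
[0.47582346 0.08097607 0.05203688]
ins w2 [ 0.56399385 -0.03106194]
```

move_arm --increments '[0, 0, 0, 0.03, 0, 0, 0.076, 0, 0, 0, 0.06, 0, 0, 0.076, 0, 0, 0, 0.08, 0, 0, 0.076, 0, 0, 0, 0.095, 0, 0, 0.076, 0, 0, 0, 0.108, 0, 0, 0.076, 0, 0, 0, 0.116, 0, 0, 0.07, 0, 0, 0, 0.116, 0, 0, 0.066, 0, 0, 0, 0.116, 0, 0, 0.062, 0, 0, 0, 0.116, 0, 0, 0.06]'

```text
time_s: 7.77
tcp_pos: [0.477, 0.0823, 0.0453]
ee_rot: [[0.002, -0.215, 0.977], [0.001, 0.977, 0.215], [-1.0, 0.0, 0.002]]
wrist_force: [0.0, 0.3, -0.6]
gripper_width: 0.719
```

Run:
```python
from h import *
s=r.sense();print(s['time_s'],s['tcp_pos'],s['wrist_force'],s['gripper_width']*87)
a=r.capture('wrist')[:,:,::-1];cv2.imwrite('pics/w9.png',a)
```

```text
7.7667 [0.47702514 0.08234048 0.04528405] [ 0.01999096  0.34055938 -0.55173837] 62.571013890790844
```

View pics/w9.png

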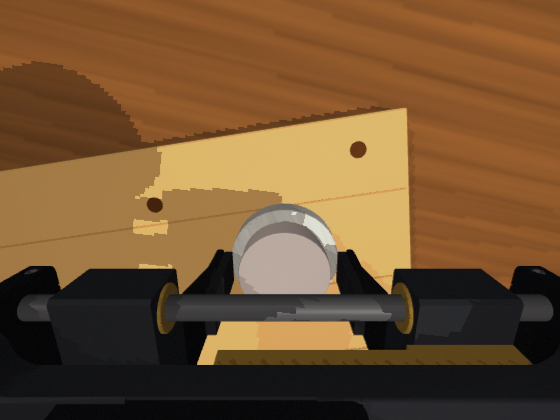

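move_arm --increments '[0, 0, 0, 0.001, 0, -0.0007, 0.055, 0, 0, 0, 0.001, 0, -0.0007, 0.04, 0, 0, 0, 0.001, 0, -0.0007, 0.04, 0, 0, 0, 0.001, 0, -0.0007, 0.04, 0, 0, 0, 0.001, 0, -0.0007, 0.04, 0, 0, 0, 0.001, 0, -0.0007, 0.04]'

```text
time_s: 8.32
tcp_pos: [0.4757, 0.0822, 0.044]
ee_rot: [[0.0, -0.215, 0.977], [0.0, 0.977, 0.215], [-1.0, 0.0, 0.0]]
wrist_force: [-1.4, 0.2, 5.0]
gripper_width: 0.585
```

Run:
```python
from h import *
s=r.sense();print(s['time_s'],s['tcp_pos'],s['wrist_force'],s['moment'],s['gripper_width']*87)
```

```text
8.3167 [0.47571694 0.08215337 0.04400475] [-1.39813207  0.18463097  5.02815798] [ 0.13893362  0.47046345 -0.03144828] 50.856527185911126
```

move_arm --increments '[0, 0, 0, -0.01, 0, 0, 0.04, 0, 0, 0, -0.025, 0, 0, 0.04, 0, 0, 0, -0.045, 0, 0, 0.04, 0, 0, 0, -0.065, 0, 0, 0.04, 0, 0, 0, -0.075, 0, 0, 0.04, 0, 0, 0, -0.08, 0, 0, 0.04, 0, 0, 0, -0.08, 0, 0, 0.04, 0, 0, 0, -0.08, 0, 0, 0.04]'

```text
time_s: 8.98
tcp_pos: [0.4751, 0.0819, 0.1229]
ee_rot: [[-0.001, -0.215, 0.977], [-0.0, 0.977, 0.215], [-1.0, 0.0, -0.001]]
wrist_force: [-0.1, -1.1, -0.8]
gripper_width: 0.583
```

Run:
```python
from h import *
s=r.sense();print(s['time_s'],s['tcp_pos'],s['wrist_force'],s['moment'],s['gripper_width']*87)
print(s['ee_rot'].T@(np.array([.563,-.0312,.124])-s['tcp_pos']))
a=r.capture('wrist')[:,:,::-1];cv2.imwrite('pics/w10.png',a)
```

```text
8.9833 [0.47513497 0.08188014 0.12292857] [-0.06294616 -1.0671797  -0.75398666] [-0.05334232 -0.00162979 -0.01911833] 50.72181004073125
[-0.00114106 -0.12932279  0.06150481]
```

View pics/w10.png

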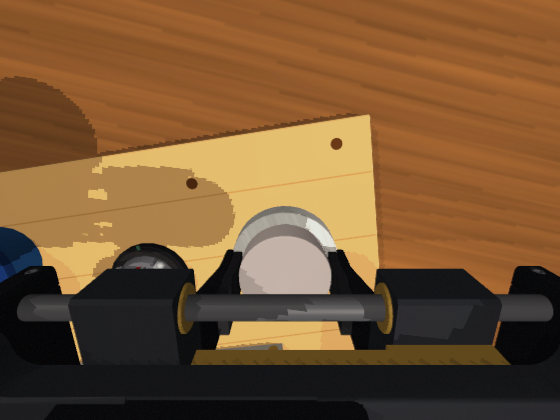

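move_arm --increments '[0, 0, 0, 0, -0.022, 0.01, 0.04, 0, 0, 0, 0, -0.052, 0.025, 0.04, 0, 0, 0, 0, -0.082, 0.039, 0.04, 0, 0, 0, 0, -0.11, 0.052, 0.04, 0, 0, 0, 0, -0.125, 0.059, 0.04, 0, 0, 0, 0, -0.129, 0.061, 0.04, 0, 0, 0, 0, -0.129, 0.061, 0.04, 0, 0, 0, 0, -0.129, 0.061, 0.04, 0, 0, 0, 0, -0.129, 0.061, 0.04, 0, 0, 0, 0, -0.129, 0.061, 0.04]'

```text
time_s: 9.87
tcp_pos: [0.5623, -0.0299, 0.1235]
ee_rot: [[-0.0, -0.217, 0.976], [0.0, 0.976, 0.217], [-1.0, 0.0, -0.0]]
wrist_force: [-0.6, -0.1, -0.4]
gripper_width: 0.587
```

Run:
```python
from h import *
s=r.sense();print(s['time_s'],s['tcp_pos'],s['wrist_force'],s['gripper_width']*87)
a=r.capture('wrist')[:,:,::-1];cv2.imwrite('pics/w11.png',a)
s=r.sense();print(s['tcp_pos']);print(s['ee_rot'].T@(np.array([.563,-.0312,.064])-s['tcp_pos']))
cv2.imwrite('pics/w11a.png',cv2.resize(a[190:300,215:355],None,fx=5,fy=5,interpolation=2))
b=r.capture('scene')[:,:,::-1];cv2.imwrite('pics/s11.png',cv2.resize(b[100:240,200:360],None,fx=4,fy=4,interpolation=2))
```

```text
9.8667 [ 0.5622979  -0.0299425   0.12348594] [-0.6079606  -0.10469766 -0.42962154] 51.07503326056413
[ 0.56239631 -0.02994305  0.12361631]
[ 0.05961605 -0.00136635  0.00033005]
```

View pics/w11a.png

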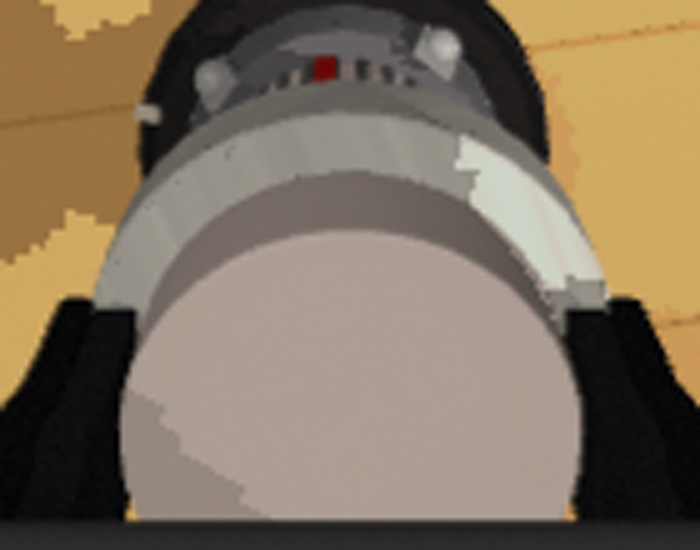

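View pics/s11.png

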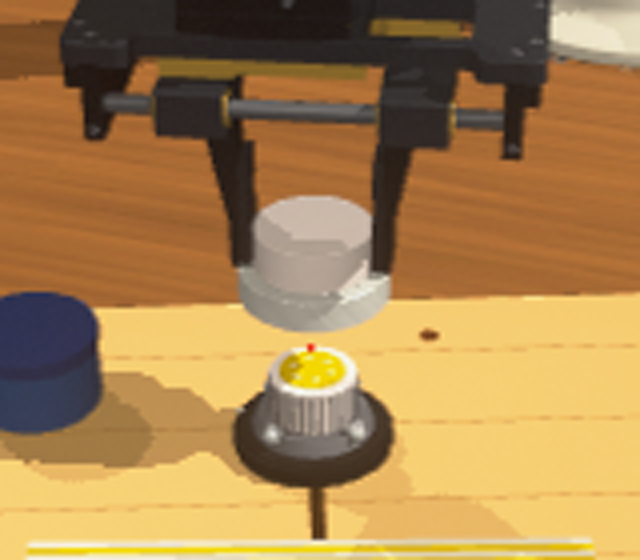

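Run:
```python
from h import *
c=r.calibration('wrist');K=np.array([[c['fx'],0,c['cx']],[0,c['fy'],c['cy']],[0,0,1]])
M=K@np.linalg.inv(c['tool_from_camera'])[:3]
a=np.linspace(0,6.283,721)
for d in (-.003,-.001,0,.001,.003):
  o=[]
  for x,rad in ((-.008,.026),(.011,.033),(.026,.033)):
    q=M@np.array([0*a+x,rad*np.cos(a),d+rad*np.sin(a),0*a+1]);q=q[:2]/q[2]
    o.append((q[1].min(),q[0].min(),q[0].max()))
  print(d,np.round(o,1).tolist())
```

```text
-0.003 [[228.7, 239.0, 333.1], [206.0, 232.2, 339.7], [199.5, 236.0, 335.7]]
-0.001 [[232.2, 239.2, 332.9], [209.3, 232.3, 339.5], [202.6, 236.2, 335.6]]
0 [[234.0, 239.3, 332.8], [211.0, 232.4, 339.4], [204.1, 236.2, 335.5]]
0.001 [[235.7, 239.4, 332.7], [212.6, 232.5, 339.3], [205.6, 236.3, 335.4]]
0.003 [[239.2, 239.5, 332.5], [215.9, 232.7, 339.2], [208.7, 236.4, 335.2]]
```

move_arm --increments '[0, 0, 0, 0.01, -0.0012, 0.0004, 0.04, 0, 0, 0, 0.02, -0.0012, 0.0004, 0.04, 0, 0, 0, 0.03, -0.0012, 0.0004, 0.04, 0, 0, 0, 0.04, -0.0012, 0.0004, 0.04, 0, 0, 0, 0.048, -0.0012, 0.0004, 0.04, 0, 0, 0, 0.054, -0.0012, 0.0004, 0.04, 0, 0, 0, 0.056, -0.0012, 0.0004, 0.04, 0, 0, 0, 0.056, -0.0012, 0.0004, 0.04, 0, 0, 0, 0.056, -0.0012, 0.0004, 0.04]'

```text
time_s: 10.72
tcp_pos: [0.5639, -0.0319, 0.0676]
ee_rot: [[0.0, -0.215, 0.977], [-0.0, 0.977, 0.215], [-1.0, -0.0, 0.0]]
wrist_force: [-0.2, 0.2, -0.2]
gripper_width: 0.586
```

Run:
```python
from h import *
s=r.sense();print(s['time_s'],s['tcp_pos'],s['wrist_force'],s['moment'],s['gripper_width']*87)
b=r.capture('scene')[:,:,::-1];cv2.imwrite('pics/s12.png',cv2.resize(b[100:240,200:360],None,fx=4,fy=4,interpolation=2))
s=r.sense();print(s['time_s'],s['tcp_pos'])
```

```text
10.7167 [ 0.56387161 -0.0319235   0.06764768] [-0.23559558  0.18966227 -0.1791882 ] [-0.02873237  0.03949124 -0.01959022] 50.952376867978494
10.7667 [ 0.56402301 -0.03186044  0.06792343]
```

View pics/s12.png

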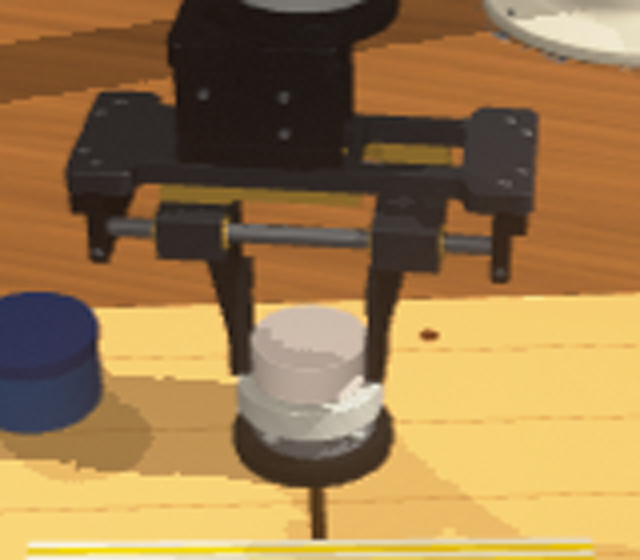

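move_arm --increments '[0, 0, 0, 0.002, 0.0006, -0.0007, 0.04, 0, 0, 0, 0.003, 0.0006, -0.0007, 0.04, 0, 0, 0, 0.004, 0.0006, -0.0007, 0.04, 0, 0, 0, 0.005, 0.0006, -0.0007, 0.04, 0, 0, 0, 0.006, 0.0006, -0.0007, 0.04, 0, 0, 0, 0.006, 0.0006, -0.0007, 0.04]'

```text
time_s: 11.27
tcp_pos: [0.5639, -0.0312, 0.063]
ee_rot: [[0.003, -0.216, 0.976], [0.0, 0.976, 0.216], [-1.0, -0.001, 0.003]]
wrist_force: [-0.4, 0.7, 5.9]
gripper_width: 0.584
```

Run:
```python
from h import *
s=r.sense();print(s['time_s'],s['tcp_pos'],s['wrist_force'],s['moment'],s['gripper_width']*87)
```

```text
11.2667 [ 0.56388934 -0.03123678  0.06297624] [-0.40191669  0.74713349  5.88367916] [0.37828694 0.35936575 0.04627683] 50.82898031478881
```

move_arm --increments '[0, 0, 0, 0.001, 0, -0.0004, 0.04, 0, 0, 0, 0.002, 0, -0.0004, 0.04, 0, 0, 0, 0.003, 0, -0.0004, 0.04, 0, 0, 0, 0.003, 0, -0.0004, 0.04]'

```text
time_s: 11.6
tcp_pos: [0.5639, -0.0312, 0.0607]
ee_rot: [[0.004, -0.216, 0.976], [0.0, 0.976, 0.216], [-1.0, -0.001, 0.004]]
wrist_force: [-1.1, 1.6, 7.8]
gripper_width: 0.587
```

Run:
```python
from h import *
s=r.sense();print(s['time_s'],s['tcp_pos'],s['wrist_force'],s['moment'],s['gripper_width']*87)
```

```text
11.6 [ 0.56394552 -0.03117085  0.06073063] [-1.10850446  1.63171548  7.84526983] [0.53309908 0.47351603 0.04055768] 51.10383600006238
```

move_arm --increments '[0, 0, 0, 0.001, 0, -0.0003, 0.04, 0, 0, 0, 0.002, 0, -0.0003, 0.04, 0, 0, 0, 0.003, 0, -0.0003, 0.04, 0, 0, 0, 0.003, 0, -0.0003, 0.04]'

```text
time_s: 11.93
tcp_pos: [0.5627, -0.0312, 0.0548]
ee_rot: [[0.002, -0.215, 0.977], [0.001, 0.977, 0.215], [-1.0, 0.0, 0.002]]
wrist_force: [3.8, 1.2, -6.5]
gripper_width: 0.587
```

Run:
```python
from h import *
s=r.sense();print(s['time_s'],s['tcp_pos'],s['wrist_force'],s['moment'],s['gripper_width']*87)
```

```text
11.9333 [ 0.56269552 -0.03121335  0.05482128] [ 3.77675602  1.19937667 -6.53728775] [ 0.47706287 -1.02425833  0.03487612] 51.07772562642844
```

move_arm --increments '[0, 0, 0, 0.001, 0, 0, 0.04, 0, 0, 0, 0.002, 0, 0, 0.04, 0, 0, 0, 0.003, 0, 0, 0.04, 0, 0, 0, 0.003, 0, 0, 0.04, 0, 0, 0, 0.003, 0, 0, 0.04]'

```text
time_s: 12.35
tcp_pos: [0.5626, -0.0313, 0.054]
ee_rot: [[0.001, -0.216, 0.976], [0.0, 0.976, 0.216], [-1.0, -0.0, 0.001]]
wrist_force: [-1.2, 3.8, 7.0]
gripper_width: 0.588
```

Run:
```python
from h import *
s=r.sense();print(s['time_s'],s['tcp_pos'],s['wrist_force'],s['moment'],s['gripper_width']*87)
```

```text
12.35 [ 0.56264471 -0.03134601  0.05402809] [-1.21486324  3.821051    6.99300381] [ 0.9096661   0.27659457 -0.05519878] 51.12497902511991
```

move_arm --increments '[0, 0, 0, 0.001, 0, 0, 0.04, 0, 0, 0, 0.002, 0, 0, 0.04, 0, 0, 0, 0.003, 0, 0, 0.04, 0, 0, 0, 0.004, 0, 0, 0.04, 0, 0, 0, 0.004, 0, 0, 0.04, 0, 0, 0, 0.004, 0, 0, 0.04]'

```text
time_s: 12.85
tcp_pos: [0.5627, -0.0313, 0.0539]
ee_rot: [[0.002, -0.217, 0.976], [-0.001, 0.976, 0.217], [-1.0, -0.001, 0.002]]
wrist_force: [-8.4, 4.1, 28.6]
gripper_width: 0.584
```

Run:
```python
from h import *
s=r.sense();print(s['time_s'],s['tcp_pos'],s['wrist_force'],s['moment'],s['gripper_width']*87)
b=r.capture('scene')[:,:,::-1];cv2.imwrite('pics/s13.png',cv2.resize(b[100:240,200:360],None,fx=4,fy=4,interpolation=2))
a=r.capture('wrist')[:,:,::-1];cv2.imwrite('pics/w13.png',a)
s=r.sense();print(s['time_s'],s['tcp_pos'],s['wrist_force'])
```

```text
12.85 [ 0.56270074 -0.03132827  0.05385719] [-8.43597657  4.09471704 28.59143303] [ 1.6117737   2.71552744 -0.08003656] 50.84418603354128
12.95 [ 0.56270873 -0.0313299   0.05386687] [-8.36242324  5.04168377 27.88739499]
```

View pics/s13.png

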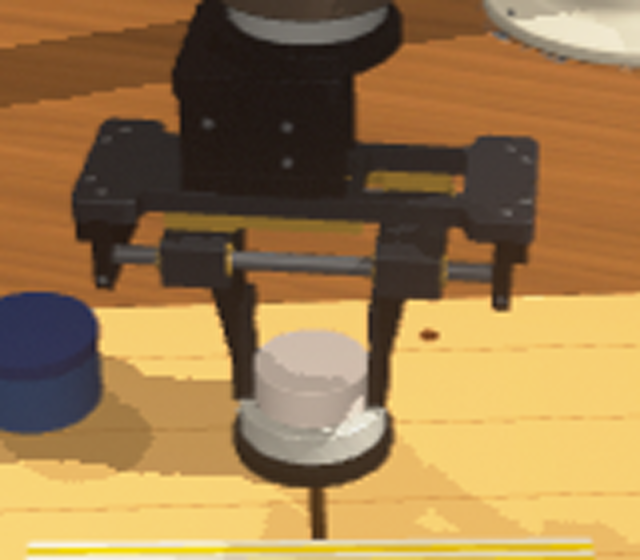

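View pics/w13.png

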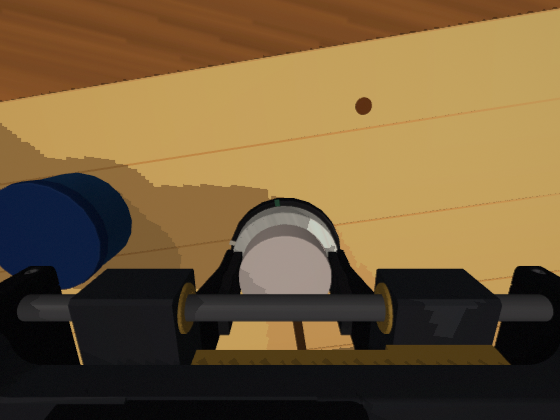

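move_arm --increments '[0, 0, 0, 0.0005, 0, -0.0005, 0.04, 0, 0, 0, 0.001, 0, -0.001, 0.04, 0, 0, 0, 0.001, 0, -0.001, 0.04, 0, 0, 0, 0.001, 0, -0.001, 0.04, 0, 0, 0, 0.001, 0, -0.001, 0.04, 0, 0, 0, 0.001, 0, -0.001, 0.04]'

```text
time_s: 13.45
tcp_pos: [0.5627, -0.0313, 0.0538]
ee_rot: [[0.005, -0.217, 0.976], [-0.0, 0.976, 0.217], [-1.0, -0.001, 0.004]]
wrist_force: [-9.5, 5.5, 33.3]
gripper_width: 0.592
```

Run:
```python
from h import *
for i in range(2):
  s=r.sense();print(s['time_s'],s['tcp_pos'],s['wrist_force'],s['moment'],s['gripper_width']*87)
  a=r.capture('top' if i else 'wrist')[:,:,::-1];cv2.imwrite(f'pics/f{i}.png',a)
cv2.imwrite('pics/f1c.png',cv2.resize(a[130:350,170:440],None,fx=2.5,fy=2.5,interpolation=2))
cv2.imwrite('pics/f0c.png',cv2.resize(cv2.imread('pics/f0.png')[180:300,215:355],None,fx=5,fy=5,interpolation=2))
```

```text
13.45 [ 0.56270463 -0.03131535  0.05383472] [-9.45540912  5.45155952 33.28111928] [ 1.86031481  2.84982792 -0.08852125] 51.48402744985576
13.5 [ 0.5627018  -0.03133377  0.05383029] [-9.12635925  5.14564289 33.14489971] [ 1.84688725  2.79154331 -0.14308759] 51.086989760949045
```

View pics/f0c.png

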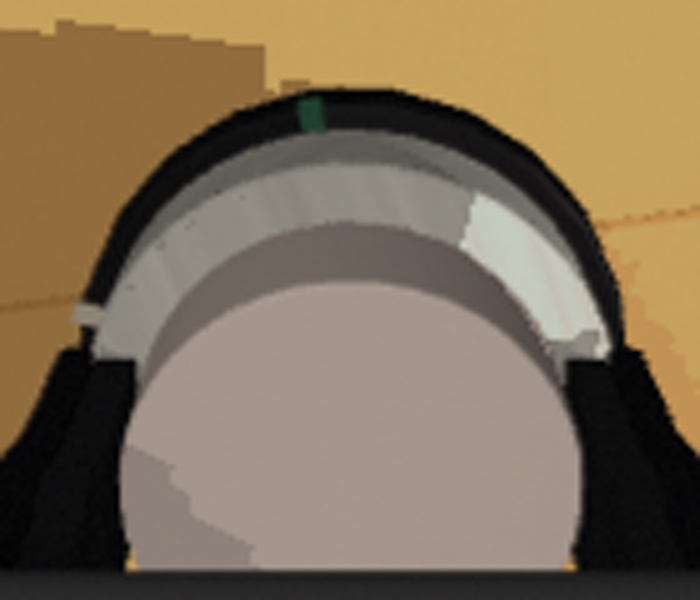

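View pics/f1c.png

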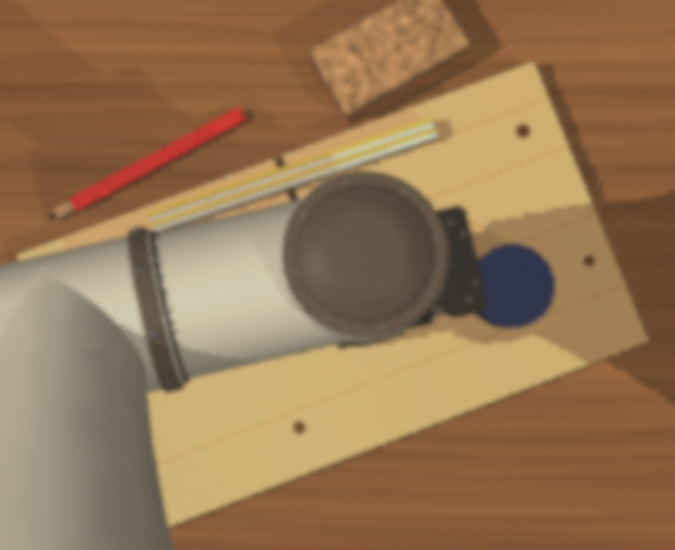

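Run:
```python
from station import r
s=r.sense();print(s['time_s'],s['wrist_force']);print(r.finish_job())
```

```text
13.55 [-8.87015465  6.01469279 32.0190828 ]
the job is handed in; nothing more can be done
None
```

The light is closed up: the LED insert is locked and the cover is snapped on. I handed the job in at 13.6 s with the arm still pressing the cover down.

- **Insert:** I gripped its rim and turned it about 64° clockwise. The torque about the vertical axis then rose to about 0.17 N m as it met the stop. After I let go, its red mark faced the green mark to within about 3°.
- **Cover:** I gripped it across the cap, set it over the light and pressed it down. It met the catches about 9 mm above home. The push rose to the last reading of about 8 N, then it jumped down past the catches. The tool then stood at 53.8 mm, against the 54 mm expected for home. The wrist picture shows the cover has not slipped in the grip and sits even on the plate.
- **Final push:** It was steady at 32–33 N downwards. A sideways force of about 10 N remained at the wrist. A 1 mm shift back did not relieve it, so I left it.
- **Other items:** The last overhead picture shows the tin, rule, pencil and sanding block apparently undisturbed. I judged this by eye and did not measure them.
- **Measurements:** The camera views agreed within about 2 mm. I took the light's axis from the tool position while gripping the insert. The picture taken just after I let go of the insert was about 3 mm off because the arm was still settling, so I did not use it for position.

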